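# Tilt a sensor module out of its foam cutout and lay it contacts-up

## Task

Take the orange sensor module out of the foam tray by its handle, raising the handle end first while its other end is still down in the cutout, and turn it over onto the middle of the grey pad so that it lies flat with the brass contacts of its underside up. Lower it over gently by the handle rather than letting it topple, and leave the blue module where it is.

Things in the scene. Friction and masses are not known exactly. Their poses are not given: they have to be found in the camera images.
- orange_module: Orange-banded metal module 80 x 60 x 32 mm (x,y,z), 0.45-0.7 kg. Origin: centre of housing underside (green board, brass contacts); z out of its orange lens face, up at start; x away from the handle. Rigid steel U handle at the -x end: round cross bar 8 mm thick along y at x -76, z 16 mm; 32 mm clear to the housing, 44 mm between legs. It starts in either cutout, its x along the tray's x.
- blue_module: Bystander in the other cutout: same make, size, axes and origin as the orange module, but with blue band and lens face. Also near, all 40 mm or more from tray and pad: two loose metal cans 72 mm tall, beyond the middle of the bench, and a screwdriver lying near the robot.
- tray: Fixed dark foam tray 170 x 190 mm (x,y); origin: underside centre, on the bench. Two red-floored cutouts 83 x 63 mm at x 28.5, y +-45 mm; floor 10 mm, walls 26 mm above the bench; module play 1.5 mm a side. +x end wall 15 mm thick. At the -x end only a ridge 6 mm thick, 8 mm above the floor, then an open scoop at floor level, where the handle bar lies, 26 mm above the bench.
- pad: Fixed flat light grey rest pad with yellow corner marks, 130 x 130 x 4 mm. Origin: underside centre, on the bench; top 4 mm above the bench. A module pinched lightly (20-30 N) by its round bar, fingers closing along its x, pivots on the bar in the grip: lifted, its other end stays low; stood on its end face on the pad, leading the bar over in an arc and down lays it on its lens face.
There are look-alikes about, which are no part of the job. Of the things that look like the pad, the smallest one is meant.

How it is judged (in metres and radians):
On the way:
1. the orange module's handle end is raised (tilt over 29 degrees) while its other end is still down in the cutout (angle between orange_module's own z axis and vertical above 0.5 rad and height (world z) of orange_module below 0.045 m and distance of orange_module from where it was at the start of the episode below 0.04 m), for 0.1 s.
At the end, for the whole second after the job is handed in: The orange module lies at rest upside down (contacts up, flat within 10 degrees) on the pad, its centre within 25 mm of the pad's centre, handle pointing any way; the blue module is within 15 mm of where it started (angle between orange_module's own z axis and vertical above 2.96 rad and horizontal distance between orange_module and pad below 0.025 m and height (world z) of orange_module below 0.042 m and linear speed of orange_module below 0.02 m/s and angular speed of orange_module below 0.2 rad/s and distance of blue_module from where it was at the start of the episode below 0.015 m); the robot touches nothing.
It fails at once if the blue module is pulled about (moved over 25 mm) (distance of blue_module from where it was at the start of the episode above 0.025 m).
It fails at once if the orange module topples freely (turning faster than 8 rad/s while moving over 0.3 m/s) (angular speed of orange_module above 8 rad/s and linear speed of orange_module above 0.3 m/s).
It also fails if it takes over 51 s, if anything falls off the work surface, if the arm or the gripper's body presses on something with over 40 N, if the wrist force passes 120 N, or if a joint passes its speed limit or range.

## Robot

A 6-joint arm with a two-finger parallel gripper is mounted at the origin on the work surface. World frame = base frame: x ahead of the robot, y to its left, z up, the work surface at z = 0. Lengths are in m, angles in degrees, forces in N, time in s.
With the tool pointing down it reaches from about 0.4 to 0.825 m from the base axis. Payload 7 kg.
Tool frame: the origin (TCP) lies between the finger pads; the fingertips stand ctrl.nose_length ahead of it and the grasp point (between the pads) lies 2 mm behind it (ctrl.nose_length is the distance from the TCP to the fingertips, in m); z points along the fingers, y is the line along which they close (so a half turn about z gives the same grasp; the last joint's range is limited). The gripper opens to 88 mm and grips with 3 to 60 N. Pads are 19 mm wide; open, the fingers measure 130 mm over their backs; the gripper's body (78 mm by 193 mm) begins 47 mm behind the grasp point.
Start: joints at [-51.102, 20.546, 0.682, 0, -70.136, -16.507], TCP at [0.257, -0.624, 0.244] pointing down, gripper open.
Joint ranges: [-176.03, 176.03], [-82.01, 121.73], [-58.28, 71.71], [-173.87, 95.51], [-174.79, -0.11], [-173.66, 173.66]. Speed limits (degrees/s): [136.94, 136.94, 172.46, 180, 180, 180].

## Interface

Orientations are given as [roll, pitch, yaw] about the fixed x, y, z axes, in that order (R = Rz(yaw) Ry(pitch) Rx(roll)).
In Python, from plant import ctrl gives the robot as it stands.
- The arm moves only by the tool apply_moves, never from a script. Its argument "commands" is a list of rows, each a list of 3 entries, a list of its own where there are three numbers: the shift along the world's x, y, z in cm, then the turn about the world's z in rad, then the closure, from 0 (fully open) to 1 (shut). In form: [[[x, y, z], turn, jaw], ...]. A call has 1 to 20 rows; each row is the pose to reach, as a shift and turn from the pose commanded when the call began; what a row does not reach only later rows make up. A row lasts 1/12 s, in which the tool goes at most 41.7 mm and 7.16 degrees, less where a joint would pass 70% of its speed; a pose out of reach is approached as far as the arm can. A call with a gripper value outside its range is refused whole. The fingers move at their own pace and stop on an object; the grip force is fixed at half the most. Time passes only in rows, so rows that repeat a pose let the fingers close. It gives the time, the measured TCP pose, the force, the opening and the grip force at its end, in the units of the state.
- ctrl.get_obs(): the state, without advancing time (a new reading comes with each control period).
- ctrl.snapshot(name): name is "scene" or "top"; returns a dict with "img" (400x640x3 uint8, red, green, blue), "fx", "fy", "cx", "cy" (pixels), "T" (4x4, takes a point from camera to world coordinates). Camera axes: x right, y up, looking along -z (the intrinsics and any distortion apply to the point x, -y, -z); pixel columns grow to the right and rows downward; lengths in m; the calibration is good to about 2 mm. A picture is of the moment at which its call begins. There is no depth.
- ctrl.close_job(): hands the job in; it is judged then, once.
Trained networks look in a picture, given as the dict that the camera call returned (one of the last four; its "shot" number tells which), for a name from the list of things; names that differ only in an ending like _2 or _b are one class to them, and where a whole thing is asked for, a point or a joint stands for the part that bears it (a point fixed in the world has none). Each returns a list of dicts, best first, with "score" (0 to 1); they miss things now and then, are a little off and sometimes report something else, mostly with a low value. They report only what shows in the picture. A call takes as long as a camera call. They do not tell look-alikes from the thing itself.
- ctrl.search_frame(picture, target): "at" ([column, row] in pixels, amid what is visible of it).
- ctrl.spot_point(picture, target): "at" ([column, row] in pixels: a listed point, or the origin of a listed thing).
The state is a dict: "clock": time; "joint_pos": joint angles; "qvel": joint speeds; "tau": joint torques, N m; "tool_pos": TCP position; "orientation": TCP orientation; "force": force on the tool from outside, world axes, zero at the start; "moment": the same for the moment, N m; "opening": finger opening in m; "gripper_force": force on a finger pad.
Only numpy, scipy, OpenCV 4.12 (cv2) and the standard library are available. Lean on these libraries where they do the work, as an engineer would, in place of code of your own. Each camera call takes 0.05 s, during which the arm holds its last target. There are 200 camera calls.

## Working session

There is one attempt and no reset: what is moved stays moved. The work goes in short steps, Python scripts to look and compute and a tool call to move; the robot and the scene stay as the last step left them, time stands still between calls to the robot, and variables do not carry over. Pictures are saved under pics/ and viewed, at most 10 in all, crops included, and the job is handed in when it is done.

Besides the shell and the picture viewer there is one more tool, called after "Request:" as name(argument=value, ...), one argument or row to a line, values as JSON. apply_moves: Moves the arm, as the interface text tells. Its arguments: {"type":"object","properties":{"commands":{"type":"array"}},"required":["commands"]}

```bash
ls; mkdir -p pics; cat > h.py <<'E'
import numpy as np, cv2
from plant import ctrl
def snap(n,f=None):
    s=ctrl.snapshot(n)
    if f: cv2.imwrite('pics/'+f,s['img'][:,:,::-1])
    return s
def ray(s,p,z):
    d=np.array([(p[0]-s['cx'])/s['fx'],-(p[1]-s['cy'])/s['fy'],-1.])
    T=s['T'];d=T[:3,:3]@d;o=T[:3,3]
    return o+d*(z-o[2])/d[2]
def proj(s,P):
    q=np.linalg.inv(s['T'])@np.append(P,1);return [s['cx']-s['fx']*q[0]/q[2],s['cy']+s['fy']*q[1]/q[2]]
E
python3 - <<'E'
from h import *
print(ctrl.get_obs(),ctrl.nose_length)
for n in('top','scene'):
    s=snap(n,n+'0.png');print(n,[k for k in s], s['T'].round(3).tolist(),s['fx'],s.get('dist'))
    for t,z in(('orange_module',.010),('blue_module',.010),('tray',0),('pad',0)):
        for f in(ctrl.search_frame,ctrl.spot_point):
            for r in f(s,t): print(t,f.__name__,np.round(r['at'],1),round(r['score'],2),ray(s,r['at'],z).round(3))
E
```

```text
pics
{'clock': 0.0, 'joint_pos': array([-5.11021688e+01,  2.05905085e+01,  6.35399629e-01, -1.99160366e-02,
       -7.01335465e+01, -1.65068258e+01]), 'qvel': array([-0.02017171,  0.05831766,  0.00923861,  0.03660756, -0.05099636,
       -0.04796747]), 'tau': array([-3.52452393e-03, -5.82719135e+01,  2.93039149e+01,  6.99730396e+00,
        6.58247009e-03, -1.91410527e-04]), 'tool_pos': array([ 0.25694188, -0.62371456,  0.24264609]), 'orientation': array([ 1.79909678e+02, -7.24116859e-03, -1.57615771e+02]), 'force': array([ 0.46695244, -0.44073371,  0.19307819]), 'moment': array([0.07189288, 0.06017041, 0.02835873]), 'gripper_force': 0.0, 'opening': 0.08789540518948957} 0.017
top ['img', 'fx', 'fy', 'cx', 'cy', 'T', 'shot'] [[0.028, 0.989, -0.144, 0.391], [-1.0, 0.029, 0.004, -0.003], [0.008, 0.144, 0.99, 1.024], [0.0, 0.0, 0.0, 1.0]] 425.1261470915916 None
orange_module call [383.9 202.7] 0.89 [ 0.534 -0.171  0.01 ]
orange_module call [379.3 200.5] 0.88 [ 0.539 -0.16   0.01 ]
blue_module call [420.1 200.7] 0.63 [ 0.542 -0.259  0.01 ]
blue_module call [419.5 200.5] 0.91 [ 0.542 -0.25
[... 523 characters left out ...]
0.715, 0.699, 0.657], [0.0, 0.0, 0.0, 1.0]] 362.1980774156522 None
orange_module call [282.1 179.4] 0.94 [ 0.51  -0.193  0.01 ]
orange_module call [284.  184.2] 0.94 [ 0.519 -0.174  0.01 ]
blue_module call [259.1 168.3] 0.59 [ 0.524 -0.276  0.01 ]
blue_module call [259.  176.2] 0.86 [ 0.546 -0.248  0.01 ]
tray call [273.5 174.2] 0.66 [ 0.504 -0.236  0.   ]
tray call [277.2 179.7] 0.85 [ 0.513 -0.211  0.   ]
pad call [464.6 222. ] 0.84 [0.289 0.241 0.   ]
pad call [390.2 268.7] 0.76 [0.534 0.195 0.   ]
pad call [300.8 363.9] 0.64 [0.814 0.207 0.   ]
pad call [460.2 222.5] 0.66 [0.299 0.234 0.   ]
pad call [388.6 263.8] 0.63 [ 0.525  0.185 -0.   ]
pad call [303.5 367.3] 0.6 [0.815 0.215 0.   ]
```

```bash
python3 -c "
import cv2
a=cv2.imread('pics/top0.png');cv2.imwrite('pics/top0c.png',cv2.resize(a[50:350,150:470],None,fx=2,fy=2))
b=a[135:300,330:480];cv2.imwrite('pics/top0t.png',cv2.resize(b,None,fx=3.6,fy=3.6,interpolation=2))"
```

```text
(no output)
```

View pics/top0c.png

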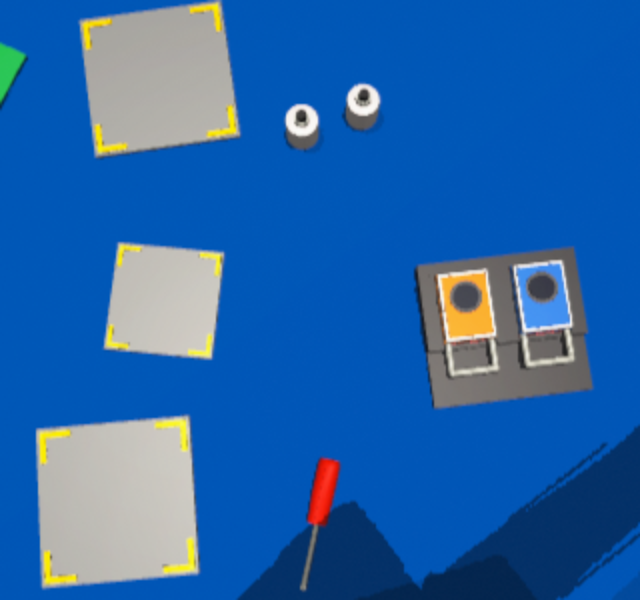

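View pics/top0t.png

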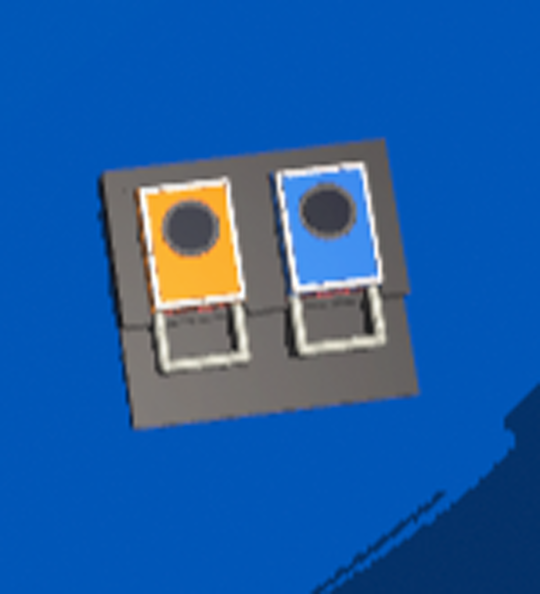

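The smallest pad is the middle one, at about (232,200) in the full image. The orange module is the left one in the tray, with its bar from (376,237) to (398,234). I'll compute its pose from these points.

```bash
python3 - <<'E'
from h import *
s=snap('top')
f=lambda u,v,z:ray(s,(330+u/3.6,135+v/3.6),z)
c=[f(*p,.042) for p in((140,187),(229,178),(244,298),(155,312))]
b=[f(*p,.028) for p in((165,366),(246,356))]
print(np.round(c,3),np.round(b,3)); cc=np.mean(c,0)
d=(c[0]+c[1]-c[2]-c[3])/2; yaw=np.degrees(np.arctan2(d[1],d[0]));print('face',cc.round(4),np.linalg.norm(d[:2]),yaw)
t=[f(*p,.026) for p in((103,173),(385,139))]; e=t[0]-t[1]; print('tray y-dir yaw',np.degrees(np.arctan2(e[1],e[0]))-90,np.linalg.norm(e))
t2=[f(*p,.010) for p in((134,429),(419,394))]; e=t2[0]-t2[1]; print(np.degrees(np.arctan2(e[1],e[0]))-90,np.linalg.norm(e)); print('tray c',(sum(t)+sum(t2))/4)
bm=(b[0]+b[1])/2; print('bar',bm,'from face',cc[:2]-.076*np.array([np.cos(np.radians(yaw)),np.sin(np.radians(yaw))]))
g=lambda u,v:ray(s,(150+u/2,50+v/2),.004)
p=[g(*q) for q in((118,243),(223,252),(212,358),(105,348))]; print(np.round(p,3),np.mean(p,0))
E
```

```text
[[ 0.566 -0.13   0.042]
 [ 0.574 -0.189  0.042]
 [ 0.495 -0.198  0.042]
 [ 0.485 -0.141  0.042]] [[ 0.451 -0.15   0.028]
 [ 0.459 -0.202  0.028]]
face [ 0.5298 -0.1646  0.042 ] 0.0805340984557139 7.251850019326781
tray y-dir yaw 8.668805316607873 0.1897915263141426
8.55097194848868 0.19030064864383817
tray c [ 0.50797814 -0.21409966  0.018     ]
bar [ 0.45486421 -0.17613006  0.028     ] from face [ 0.45444568 -0.17419185]
[[0.599 0.256 0.004]
 [0.592 0.127 0.004]
 [0.462 0.134 0.004]
 [0.471 0.263 0.004]] [0.53112993 0.19501901 0.004     ]
```

Request:
apply_moves(
  commands=[
    [[19.75, 44.8, -10], 1.325, 0.82],
    [[19.75, 44.8, -10], 1.325, 0.82],
    [[19.75, 44.8, -10], 1.325, 0.82],
    [[19.75, 44.8, -10], 1.325, 0.82],
    [[19.75, 44.8, -10], 1.325, 0.82],
    [[19.75, 44.8, -10], 1.325, 0.82],
    [[19.75, 44.8, -10], 1.325, 0.82],
    [[19.75, 44.8, -10], 1.325, 0.82],
    [[19.75, 44.8, -10], 1.325, 0.82],
    [[19.75, 44.8, -10], 1.325, 0.82],
    [[19.75, 44.8, -10], 1.325, 0.82],
    [[19.75, 44.8, -10], 1.325, 0.82],
    [[19.75, 44.8, -10], 1.325, 0.82],
    [[19.75, 44.8, -10], 1.325, 0.82],
    [[19.75, 44.8, -10], 1.325, 0.82],
    [[19.75, 44.8, -10], 1.325, 0.82],
    [[19.75, 44.8, -10], 1.325, 0.82],
    [[19.75, 44.8, -10], 1.325, 0.82],
  ],
)

```text
clock: 2.45
tool_pos: [0.4542, -0.1772, 0.1437]
orientation: [-180.0, -0.0, -81.8]
force: [-0.3, 0.3, 1.0]
opening: 0.0159
gripper_force: 0.0
```

Request:
apply_moves(
  commands=[
    [[0, 0.1, -4], 0, 0.82],
    [[0, 0.1, -8.7], 0, 0.82],
    [[0, 0.1, -8.7], 0, 0.82],
    [[0, 0.1, -8.7], 0, 0.82],
    [[0, 0.1, -8.7], 0, 0.82],
  ],
)

```text
clock: 2.87
tool_pos: [0.4551, -0.1757, 0.0575]
orientation: [180.0, -0.0, -81.7]
force: [-0.0, 0.5, 0.4]
opening: 0.0155
gripper_force: 0.0
```

```bash
python3 - <<'E'
from h import *
o=ctrl.get_obs();print(o['tool_pos'],o['orientation'])
s=snap('scene')
print(proj(s,[.4545,-.176,.026]))
u,v=map(int,proj(s,[.4545,-.176,.026]))
c=s['img'][v-45:v+45,u-60:u+60,::-1]
cv2.imwrite('pics/g1.png',cv2.resize(c,None,fx=6,fy=6,interpolation=2))
t=snap('top');u,v=map(int,proj(t,[.4545,-.176,.026]));print(u,v)
E
```

```text
[ 0.45505688 -0.17570926  0.05753824] [ 1.79977367e+02 -2.97126592e-02 -8.17039393e+01]
[np.float64(300.60693303746353), np.float64(168.65049780538462)]
386 235
```

View pics/g1.png

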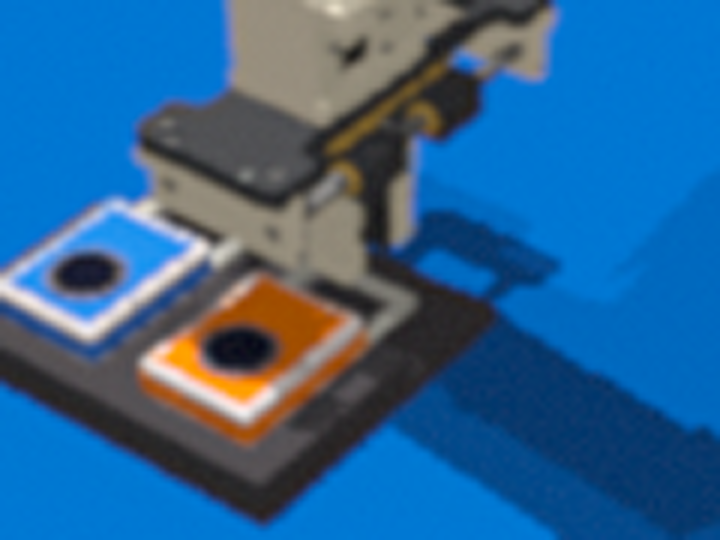

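Request:
apply_moves(
  commands=[
    [[0, 0, -1], 0, 0.82],
    [[0, 0, -1.9], 0, 0.82],
    [[0, 0, -1.9], 0, 0.82],
    [[0, 0, -1.9], 0, 0.82],
  ],
)

```text
clock: 3.3
tool_pos: [0.4547, -0.1751, 0.0381]
orientation: [-180.0, -0.0, -81.7]
force: [-0.0, -0.0, -0.2]
opening: 0.0155
gripper_force: 0.0
```

Request:
apply_moves(
  commands=[
    [[0, 0, 0], 0, 0.88],
    [[0, 0, 0], 0, 0.88],
    [[0, 0, 0], 0, 0.95],
    [[0, 0, 0], 0, 0.95],
    [[0, 0, 0], 0, 0.95],
    [[0, 0, 0], 0, 0.95],
    [[0, 0, 0], 0, 0.95],
  ],
)

```text
clock: 3.88
tool_pos: [0.4551, -0.1751, 0.0379]
orientation: [-180.0, -0.0, -81.7]
force: [0.4, 1.3, 5.2]
opening: 0.007
gripper_force: 30.0
```

Request:
apply_moves(
  commands=[
    [[0, 0, 0], 0, 0.87],
    [[0, 0, 0], 0, 0.87],
    [[0, 0, 0], 0, 0.87],
    [[0, 0, -0.3], 0, 0.87],
    [[0, 0, -0.6], 0, 0.87],
    [[0, 0, -0.6], 0, 0.87],
    [[0, 0, -0.6], 0, 0.87],
  ],
)

```text
clock: 4.47
tool_pos: [0.4542, -0.1751, 0.0311]
orientation: [179.9, 0.0, -81.7]
force: [-1.3, 0.3, 0.3]
opening: 0.0113
gripper_force: 0.0
```

Request:
apply_moves(
  commands=[
    [[0, 0, 0], 0, 0.95],
    [[0, 0, 0], 0, 0.95],
    [[0, 0, 0], 0, 0.95],
    [[0, 0, 0], 0, 0.95],
    [[0, 0, 0], 0, 0.95],
    [[0, 0, 0], 0, 0.95],
  ],
)

```text
clock: 4.97
tool_pos: [0.4548, -0.1751, 0.0316]
orientation: [-180.0, -0.0, -81.7]
force: [1.1, 0.9, -2.7]
opening: 0.0066
gripper_force: 30.0
```

Request:
apply_moves(
  commands=[
    [[0.1, 0, 0.6], 0, 0.95],
    [[0.2, 0, 1.2], 0, 0.95],
    [[0.35, 0.05, 1.8], 0, 0.95],
    [[0.5, 0.07, 2.4], 0, 0.95],
    [[0.6, 0.09, 3.0], 0, 0.95],
    [[0.7, 0.1, 3.6], 0, 0.95],
    [[0.9, 0.13, 4.2], 0, 0.95],
    [[1.1, 0.16, 4.8], 0, 0.95],
    [[1.25, 0.18, 5.4], 0, 0.95],
    [[1.4, 0.2, 6.0], 0, 0.95],
    [[1.5, 0.22, 6.7], 0, 0.95],
    [[1.5, 0.22, 6.7], 0, 0.95],
    [[1.5, 0.22, 6.7], 0, 0.95],
    [[1.5, 0.22, 6.7], 0, 0.95],
  ],
)

```text
clock: 6.13
tool_pos: [0.4686, -0.173, 0.0984]
orientation: [179.9, 0.0, -81.7]
force: [-3.3, -0.3, 0.5]
opening: 0.0071
gripper_force: 30.0
```

```bash
python3 - <<'E'
from h import *
s=snap('scene')
c=s['img'][90:250,200:400,::-1]
cv2.imwrite('pics/g2.png',cv2.resize(c,None,fx=3.7,fy=3.7,interpolation=2))
E
```

```text
(no output)
```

View pics/g2.png

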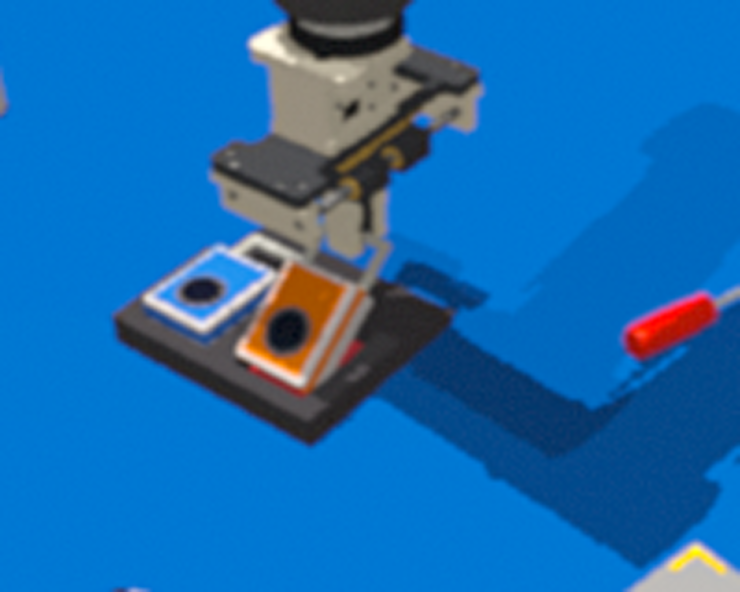

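Request:
apply_moves(
  commands=[
    [[0, 0, 0.5], 0, 0.95],
    [[0.1, 0, 1.0], 0, 0.95],
    [[0.2, 0, 1.5], 0, 0.95],
    [[0.3, 0, 2.0], 0, 0.95],
    [[0.4, 0, 2.5], 0, 0.95],
    [[0.5, 0, 3.0], 0, 0.95],
    [[0.6, 0, 3.5], 0, 0.95],
    [[0.6, 0, 4.0], 0, 0.95],
    [[0.6, 0, 4.5], 0, 0.95],
    [[0.6, 0, 5.0], 0, 0.95],
    [[0.6, 0, 5.5], 0, 0.95],
    [[0.6, 0, 6.0], 0, 0.95],
    [[0.6, 0, 6.5], 0, 0.95],
    [[0.6, 0, 7.0], 0, 0.95],
    [[0.6, 0, 7.5], 0, 0.95],
    [[0.6, 0, 8.5], 0, 0.95],
    [[0.6, 0, 9.5], 0, 0.95],
    [[0.6, 0, 10.5], 0, 0.95],
    [[0.6, 0, 10.5], 0, 0.95],
    [[0.6, 0, 10.5], 0, 0.95],
  ],
)

```text
clock: 7.85
tool_pos: [0.4762, -0.1729, 0.2045]
orientation: [-179.9, -0.0, -81.7]
force: [0.2, 0.7, -6.7]
opening: 0.0069
gripper_force: 30.0
```

Request:
apply_moves(
  commands=[
    [[0, 0.5, 0], 0, 0.95],
    [[0, 1.5, 0], 0, 0.95],
    [[0, 3, 0], 0, 0.95],
    [[0, 5, 0], 0, 0.95],
    [[0, 7.5, 0], 0, 0.95],
    [[0, 10, 0], 0, 0.95],
    [[0, 12.5, 0], 0, 0.95],
    [[0, 15, 0], 0, 0.95],
    [[0, 17.5, 0], 0, 0.95],
    [[0, 20, 0], 0, 0.95],
    [[0, 22.5, 0], 0, 0.95],
    [[0, 25, 0], 0, 0.95],
    [[0, 27.5, 0], 0, 0.95],
    [[0, 30, 0], 0, 0.95],
    [[0, 32, 0], 0, 0.95],
    [[0, 34, 0], 0, 0.95],
    [[0, 35.2, 0], 0, 0.95],
    [[0, 36, 0], 0, 0.95],
    [[0, 36, 0], 0, 0.95],
    [[0, 36, 0], 0, 0.95],
  ],
)

```text
clock: 9.52
tool_pos: [0.4752, 0.1868, 0.2032]
orientation: [179.9, -0.0, -81.7]
force: [0.1, 0.1, -5.8]
opening: 0.0068
gripper_force: 30.0
```

```bash
python3 - <<'E'
from h import *
s=snap('scene')
for t in('orange_module','pad'):
    for r in ctrl.spot_point(s,t): print(t,np.round(r['at'],1),round(r['score'],2))
print('bar',proj(s,[.476,.187,.1995]),'upright foot',proj(s,[.476,.187,.0835]))
import math
for a in(0,10,20,30):
    r=np.radians(a);f=.116
    print(a,'axis foot',np.round(proj(s,[.476+.99*f*np.sin(r),.187+.144*f*np.sin(r),.1995-f*np.cos(r)]),1))
c=s['img'][100:300,300:500,::-1]
cv2.imwrite('pics/g3.png',cv2.resize(c,None,fx=3,fy=3,interpolation=2))
E
```

```text
orange_module [406.9 215.6] 0.74
pad [302.2 366.5] 0.65
pad [461.3 222.8] 0.63
pad [387.8 266.9] 0.59
bar [np.float64(419.7341314561434), np.float64(186.6211437541405)] upright foot [np.float64(408.9264211253964), np.float64(227.47284776803622)]
0 axis foot [408.9 227.5]
10 axis foot [404.7 232.6]
20 axis foot [400.8 236.7]
30 axis foot [397.3 239.5]
```

View pics/g3.png

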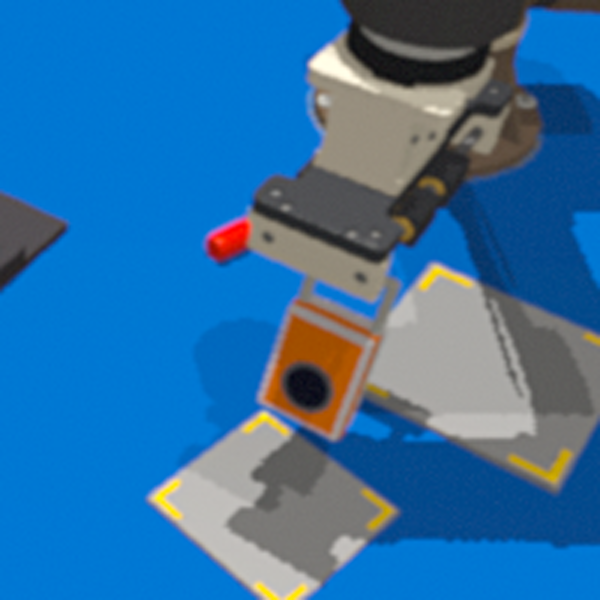

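The module hangs about 19° off vertical, tail forward: its lens-face bottom edge is at about (399,240) in the full image. I'll lower it with the bar set back so that the underside edge touches first.

Request:
apply_moves(
  commands=[
    [[-1, -0.15, -1], 0, 0.95],
    [[-2, -0.3, -2], 0, 0.95],
    [[-3, -0.45, -3], 0, 0.95],
    [[-3.8, -0.55, -4], 0, 0.95],
    [[-3.8, -0.55, -5], 0, 0.95],
    [[-3.8, -0.55, -6], 0, 0.95],
    [[-3.8, -0.55, -6.7], 0, 0.95],
    [[-3.8, -0.55, -7.2], 0, 0.95],
    [[-3.8, -0.55, -7.5], 0, 0.95],
    [[-3.8, -0.55, -7.5], 0, 0.95],
    [[-3.8, -0.55, -7.5], 0, 0.95],
  ],
)

```text
clock: 10.58
tool_pos: [0.4379, 0.1816, 0.1287]
orientation: [-180.0, -0.0, -81.7]
force: [0.4, -1.2, -5.7]
opening: 0.0071
gripper_force: 30.0
```

Request:
apply_moves(
  commands=[
    [[0, 0, -0.2], 0, 0.95],
    [[0, 0, -0.4], 0, 0.95],
    [[0, 0, -0.5], 0, 0.95],
    [[0, 0, -0.5], 0, 0.95],
  ],
)

```text
clock: 10.92
tool_pos: [0.4405, 0.1844, 0.127]
orientation: [-179.6, 0.2, -81.6]
force: [-4.7, 3.2, 16.7]
opening: 0.0069
gripper_force: 30.0
```

Request:
apply_moves(
  commands=[
    [[0, 0, 0.15], 0, 0.95],
    [[0.3, 0.04, 0.2], 0, 0.95],
    [[0.6, 0.09, 0.23], 0, 0.95],
    [[0.9, 0.13, 0.27], 0, 0.95],
    [[1.2, 0.17, 0.3], 0, 0.95],
    [[1.5, 0.22, 0.33], 0, 0.95],
    [[1.8, 0.26, 0.35], 0, 0.95],
    [[2.1, 0.3, 0.37], 0, 0.95],
    [[2.1, 0.3, 0.37], 0, 0.95],
  ],
)

```text
clock: 11.67
tool_pos: [0.4607, 0.186, 0.1291]
orientation: [-179.8, 0.1, -81.6]
force: [-1.2, 1.7, 7.6]
opening: 0.007
gripper_force: 30.0
```

```bash
python3 - <<'E'
from h import *
s=snap('scene')
o=ctrl.get_obs();print(o['tool_pos'],o['force'])
print('bar',proj(s,o['tool_pos']-[0,0,.005]))
c=s['img'][150:300,320:480,::-1]
cv2.imwrite('pics/g4.png',cv2.resize(c,None,fx=4,fy=4,interpolation=2))
E
```

```text
[0.46057251 0.18597519 0.12911086] [-1.05170493  2.13669409  7.35240519]
bar [np.float64(416.28655046183434), np.float64(210.16888383207854)]
```

View pics/g4.png

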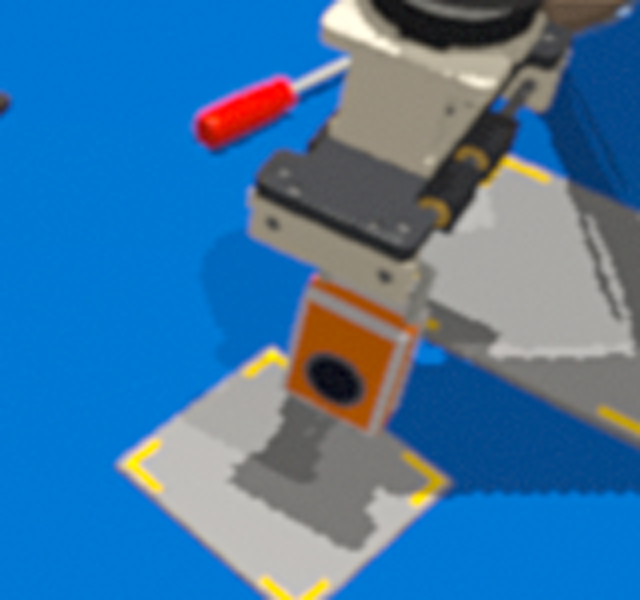

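```bash
python3 - <<'E'
from h import *
s=snap('scene')
d=np.array([.99,.144,0]);C=np.array([.531,.195,.004]);P=C-.04*d
for z in(.004,.010): print(ray(s,(402.9,252.5),z).round(4))
for r in ctrl.spot_point(s,'pad'): print(np.round(r['at'],1))
print(P,proj(s,P),'C',proj(s,C))
# fit tilt: lens bottom/top edge mid given bar
b=np.array([.4606,.186,.123])
for a in(0,4,8,12,16):
    r=np.radians(a);X=np.sin(r)*d-np.array([0,0,np.cos(r)]);Z=np.cos(r)*d+np.array([0,0,np.sin(r)])
    print(a,[np.round(proj(s,b+X*u+Z*.016),1).tolist() for u in(36,116) for u in(u/1000,)],(b+X*.116-Z*.016)[2].round(4),(b+X*.116+Z*.016).round(3))
E
```

```text
[0.4797 0.1901 0.004 ]
[0.4843 0.1921 0.01  ]
[463.3 220.8]
[388.2 267.5]
[303.8 366.7]
[0.4914  0.18924 0.004  ] [np.float64(399.56400356357346), np.float64(255.2009029080387)] C [np.float64(391.0615399822424), np.float64(266.84984988526423)]
0 [[409.6, 226.8], [403.3, 250.4]] 0.007 [0.476 0.188 0.007]
4 [[409.2, 227.1], [401.8, 252.3]] 0.0062 [0.484 0.189 0.008]
8 [[408.8, 227.3], [400.3, 254.0]] 0.0059 [0.492 0.191 0.01 ]
12 [[408.4, 227.5], [398.8, 255.5]] 0.0062 [0.5   0.192 0.013]
16 [[408.1, 227.6], [397.5, 256.9]] 0.0071 [0.507 0.193 0.016]
```

Request:
apply_moves(
  commands=[
    [[0, 0, 0.4], 0, 0.95],
    [[0, 0, 0.8], 0, 0.95],
    [[0.5, 0.07, 0.8], 0, 0.95],
    [[0.9, 0.13, 0.8], 0, 0.95],
    [[0.9, 0.13, 0.4], 0, 0.95],
    [[0.9, 0.13, 0.15], 0, 0.95],
    [[0.9, 0.13, 0], 0, 0.95],
    [[0.9, 0.13, 0], 0, 0.95],
    [[0.9, 0.13, 0], 0, 0.95],
  ],
)

```text
clock: 12.57
tool_pos: [0.4707, 0.1876, 0.13]
orientation: [-179.6, 0.1, -81.6]
force: [-0.2, -0.9, 14.2]
opening: 0.0066
gripper_force: 30.0
```

Request:
apply_moves(
  commands=[
    [[0.4, 0.06, 0.05], 0, 0.95],
    [[0.9, 0.13, 0.1], 0, 0.95],
    [[1.4, 0.2, 0.15], 0, 0.95],
    [[1.9, 0.28, 0.15], 0, 0.95],
    [[2.4, 0.35, 0.15], 0, 0.95],
    [[2.9, 0.42, 0.12], 0, 0.95],
    [[3.4, 0.49, 0.07], 0, 0.95],
    [[3.9, 0.57, 0], 0, 0.95],
    [[4.4, 0.64, -0.1], 0, 0.95],
    [[4.9, 0.71, -0.22], 0, 0.95],
    [[5.4, 0.78, -0.36], 0, 0.95],
    [[5.4, 0.78, -0.36], 0, 0.95],
  ],
)

```text
clock: 13.57
tool_pos: [0.525, 0.1948, 0.1254]
orientation: [-179.7, 0.0, -81.6]
force: [2.5, -0.6, 11.7]
opening: 0.0069
gripper_force: 30.0
```

```bash
python3 - <<'E'
from h import *
s=snap('scene')
o=ctrl.get_obs();print(o['tool_pos'],o['force'])
c=s['img'][150:300,320:480,::-1]
cv2.imwrite('pics/g5.png',cv2.resize(c,None,fx=4,fy=4,interpolation=2))
E
```

```text
[0.52469205 0.19473837 0.12545187] [ 2.56229356 -0.72879104 11.40707933]
```

View pics/g5.png

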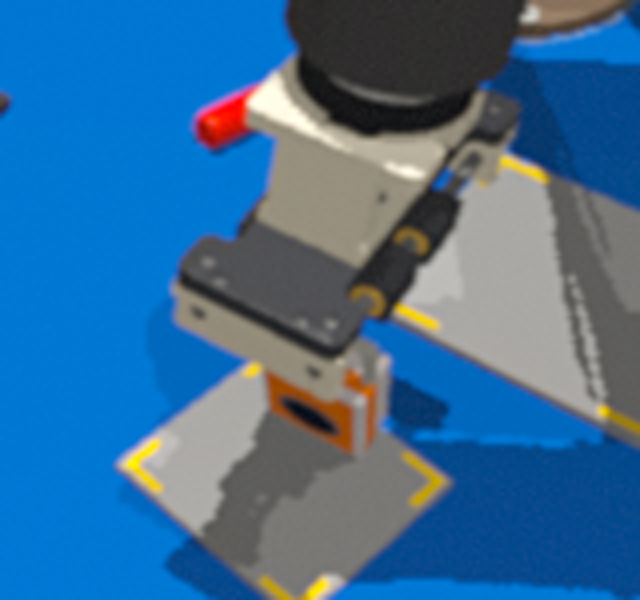

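Request:
apply_moves(
  commands=[
    [[0.48, 0.07, -0.16], 0, 0.95],
    [[0.96, 0.14, -0.34], 0, 0.95],
    [[1.43, 0.21, -0.55], 0, 0.95],
    [[1.88, 0.27, -0.77], 0, 0.95],
    [[2.33, 0.34, -1.01], 0, 0.95],
    [[2.76, 0.4, -1.27], 0, 0.95],
    [[3.18, 0.46, -1.56], 0, 0.95],
    [[3.59, 0.52, -1.86], 0, 0.95],
    [[3.98, 0.58, -2.17], 0, 0.95],
    [[4.37, 0.64, -2.5], 0, 0.95],
    [[4.72, 0.69, -2.86], 0, 0.95],
    [[5.08, 0.74, -3.23], 0, 0.95],
    [[5.08, 0.74, -3.23], 0, 0.95],
  ],
)

```text
clock: 14.7
tool_pos: [0.5784, 0.2032, 0.0939]
orientation: [-179.4, 0.1, -81.6]
force: [9.4, -0.9, 9.0]
opening: 0.007
gripper_force: 30.0
```

Request:
apply_moves(
  commands=[
    [[0.4, 0.05, -0.3], 0, 0.95],
    [[0.75, 0.1, -0.7], 0, 0.95],
    [[1.05, 0.14, -1.1], 0, 0.95],
    [[1.33, 0.18, -1.53], 0, 0.95],
    [[1.6, 0.22, -1.97], 0, 0.95],
    [[1.84, 0.25, -2.42], 0, 0.95],
    [[2.06, 0.28, -2.87], 0, 0.95],
    [[2.27, 0.31, -3.33], 0, 0.95],
    [[2.46, 0.34, -3.8], 0, 0.95],
    [[2.62, 0.36, -4.3], 0, 0.95],
    [[2.77, 0.38, -4.8], 0, 0.95],
    [[2.9, 0.4, -5.3], 0, 0.95],
    [[2.95, 0.4, -5.6], 0, 0.95],
    [[2.95, 0.4, -5.6], 0, 0.95],
  ],
)

```text
clock: 15.87
tool_pos: [0.6018, 0.2049, 0.0343]
orientation: [179.9, -0.0, -81.7]
force: [4.4, 0.8, -0.0]
opening: 0.0069
gripper_force: 30.0
```

```bash
python3 - <<'E'
from h import *
s=snap('scene')
o=ctrl.get_obs();print(o['tool_pos'],o['force'])
c=s['img'][170:320,310:470,::-1]
cv2.imwrite('pics/g6.png',cv2.resize(c,None,fx=4,fy=4,interpolation=2))
E
```

```text
[0.60173198 0.20495854 0.03471238] [ 3.62201387  1.12735383 -0.15672187]
```

View pics/g6.png

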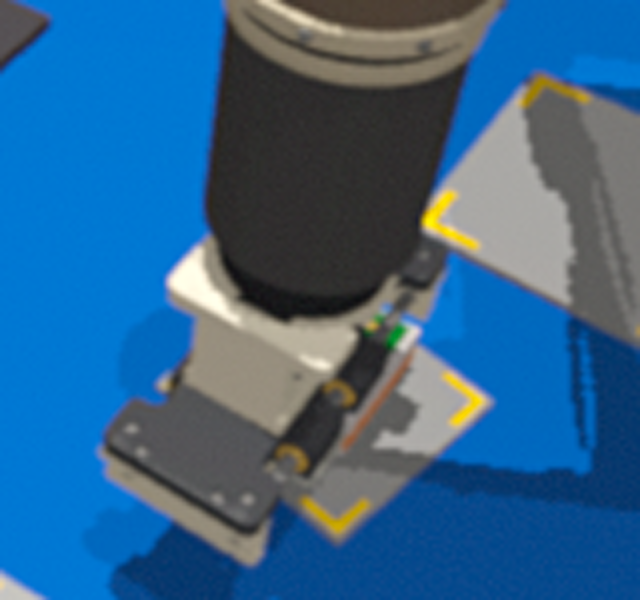

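Request:
apply_moves(
  commands=[
    [[0.05, 0, -0.2], 0, 0.95],
    [[0.1, 0, -0.4], 0, 0.95],
    [[0.1, 0, -0.6], 0, 0.95],
    [[0.1, 0, -0.6], 0, 0.95],
    [[0.1, 0, -0.6], 0, 0.95],
  ],
)

```text
clock: 16.33
tool_pos: [0.6028, 0.2051, 0.0293]
orientation: [180.0, -0.0, -81.7]
force: [3.1, 0.5, -0.4]
opening: 0.0072
gripper_force: 30.0
```

Request:
apply_moves(
  commands=[
    [[0, 0, -0.1], 0, 0.95],
    [[0, 0, -0.2], 0, 0.95],
    [[0, 0, -0.3], 0, 0.95],
    [[0, 0, -0.4], 0, 0.95],
    [[0, 0, -0.4], 0, 0.95],
  ],
)

```text
clock: 16.75
tool_pos: [0.603, 0.2052, 0.0252]
orientation: [-180.0, 0.0, -81.7]
force: [3.8, 0.7, -0.3]
opening: 0.0069
gripper_force: 30.0
```

Request:
apply_moves(
  commands=[
    [[0, 0, -0.1], 0, 0.95],
    [[0, 0, -0.2], 0, 0.95],
    [[0, 0, -0.2], 0, 0.95],
  ],
)

```text
clock: 17.0
tool_pos: [0.603, 0.2052, 0.0235]
orientation: [-180.0, 0.0, -81.7]
force: [4.3, 1.1, 0.1]
opening: 0.0069
gripper_force: 30.0
```

Request:
apply_moves(
  commands=[
    [[0, 0, 0], 0, 0.9],
    [[0, 0, 0], 0, 0.87],
    [[0, 0, 0], 0, 0.85],
    [[0, 0, 0], 0, 0.84],
    [[0, 0, 0], 0, 0.84],
    [[0, 0, 0], 0, 0.84],
  ],
)

```text
clock: 17.5
tool_pos: [0.6025, 0.2049, 0.0232]
orientation: [180.0, -0.0, -81.7]
force: [0.8, 0.4, -0.1]
opening: 0.014
gripper_force: 0.0
```

Request:
apply_moves(
  commands=[
    [[0, 0, 0.5], 0, 0.84],
    [[0, 0, 1], 0, 0.84],
    [[0, 0, 2], 0, 0.84],
    [[0, 0, 4], 0, 0.84],
    [[0, 0, 8], 0, 0.84],
    [[0, 0, 12], 0, 0.84],
    [[0, -4, 15], 0, 0.84],
    [[0, -8, 15], 0, 0.84],
    [[0, -12, 15], 0, 0.84],
    [[0, -16, 15], 0, 0.84],
    [[0, -20, 15], 0, 0.84],
    [[0, -24, 15], 0, 0.84],
    [[0, -24, 15], 0, 0.84],
  ],
)

```text
clock: 18.58
tool_pos: [0.6021, -0.0406, 0.1747]
orientation: [-180.0, -0.0, -81.9]
force: [0.3, 0.1, -0.6]
opening: 0.0143
gripper_force: 0.0
```

```bash
python3 - <<'E'
from h import *
t=snap('top');s=snap('scene')
for n,S in(('t',t),('s',s)):
  for k in('orange_module','blue_module','pad'):
    for r in ctrl.spot_point(S,k): print(n,k,np.round(r['at'],1),round(r['score'],2),ray(S,r['at'],{'o':.036,'b':.01,'p':.0}[k[0]]).round(3))
a=t['img'][150:250,180:290,::-1];b=s['img'][210:310,340:450,::-1]
cv2.imwrite('pics/end.png',cv2.resize(np.hstack([a,b]),None,fx=3.6,fy=3.6,interpolation=2))
E
```

```text
t orange_module [227.1 196. ] 0.49 [0.536 0.201 0.036]
t blue_module [419.6 199.4] 0.74 [ 0.545 -0.257  0.01 ]
s blue_module [259.2 174.4] 0.71 [ 0.541 -0.254  0.01 ]
s pad [303.2 368.2] 0.75 [0.816 0.216 0.   ]
s pad [461.7 222.6] 0.74 [0.296 0.237 0.   ]
s pad [390.3 267.1] 0.63 [0.53  0.193 0.   ]
```

View pics/end.png

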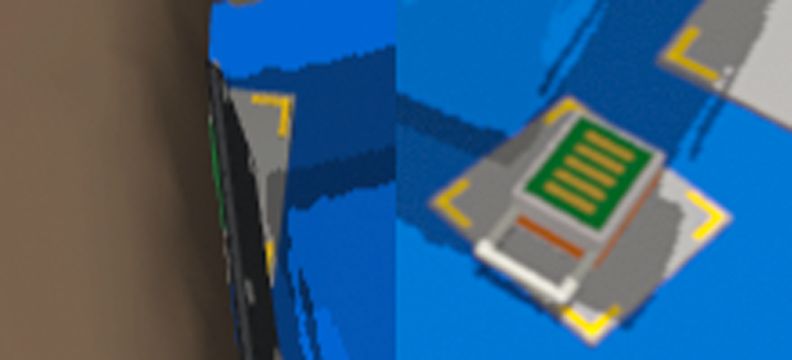

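```bash
python3 - <<'E'
from h import *
s=snap('scene');c=ray(s,(393.9,257.9),.036);print(c)
if np.hypot(*(c[:2]-[.531,.195]))<.016: print(ctrl.close_job())
E
```

```text
[0.52991037 0.19601246 0.036     ]
the job is handed in; nothing more can be done
None
```

The orange module lies flat on the smallest grey pad with its brass contacts up. Its centre measured about 1–2 mm from the pad's centre, and the blue module looks unmoved in the last images. The job was handed in at about 19 s, with no verdict returned.

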